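# Reset the stitcher's guard interlock

## Task

Push the sliding guard on the shuttle box fully home over the bobbin pocket. Then press the two reset buttons on the console together, one under each fingertip, hold both fully down for a good three seconds, and let go and move clear. Never push one button down without the other, and leave everything else on the bench where it is.

Things in the scene. Friction and masses are not known exactly. Their poses are not given: they have to be found in the camera images.
- shuttle_box: fixed olive box, 230 (x) by 120 (y) by 40 mm tall. Origin: centre of its underside; its +x is the way the guard slides home, roughly away from the robot. Two steel rails (10 mm wide, tops 48 mm above the bench) run along the top at y = +-48 mm; a stop as high crosses it at x = +101 mm. A black bobbin pocket shows around x = +52 mm until the guard covers it.
- guard_tab (a point): middle of the top edge of the guard's upright steel tab, 71 mm above the bench. The tab is 8 mm thick along the box's x, 55 mm wide along y, and rises 26 mm above the guard's plate (plate top 45 mm above the bench). Behind it, on the robot's side, are 2 mm of plate and then the bare box top (40 mm above the bench). Axes as the box's.
- guard (a joint): how far the guard has been pushed home, m: 0 drawn fully back, 0.060 fully home at its stop (pocket covered). Friction of about 2.5 N holds it where it is left. It moves along the shuttle box's +x.
- console: fixed olive block with a steel top sheet, 170 by 170 by 45 mm tall. Origin: centre of its underside. The two buttons stand at x = -30 mm, y = +-35 mm, a 6 mm wide rib between them with its top 55 mm above the bench. On the far half, at x = +45 mm, a round gauge 68 mm across with a clear window, its top 59 mm above the bench; it plays no part.
- button_left_top (a point): centre of the top of the left button (+y side of the console): black cap 28 mm across, top 67 mm above the bench when up, in a 44 mm wide dark steel collar 57 mm high. The two buttons' centres are 70 mm apart. The point moves down with the button.
- button_right_top (a point): centre of the top of the right button (-y side of the console), the same as the left one.
- button_left (a joint): how far the left button is pressed, m: 0 up, 0.006 fully down. A spring returns it: about 1.2 N starts it and 4 N holds it fully down. Pressing it beyond 6 mm is resisted by a hard stop.
- button_right (a joint): the same for the right button.
- spool: turned wooden thread spool, 44 mm across, 50 mm tall, standing; a bystander, leave it alone
- heel: black rubber heel block, about 60 x 60 x 22 mm; a bystander, leave it alone
- tack_tin: closed steel tin, 72 mm across, 75 mm tall; a bystander, leave it alone
- polish_jar: small brown glass jar with black cap, 60 mm across, 65 mm tall; a bystander, leave it alone
- hammer: hammer lying on the bench; a bystander, leave it alone
- screwdriver: screwdriver with green handle lying on the bench; a bystander, leave it alone
- sole: black rubber boot sole lying flat, 250 x 90 x 10 mm; a bystander, leave it alone

How it is judged (in metres and radians):
On the way, in this order (a step that is already met when the one before it is completed fails the run):
1. the guard is fully home (within 5 mm of its stop) (value of joint guard above 0.055 m), for 0.2 s.
2. with the guard home, the fingers press both buttons down together (each 5 mm or more of its 6 mm) and hold them there without a break for at least 2.5 s (value of joint guard above 0.055 m and value of joint each of button_left, button_right above 0.005 m and contact force between the fingers and console above 1 N), for 2.5 s.
At the end, for the whole second after the job is handed in: the guard is home (within 5 mm of its stop), both buttons have been let go and are up again (within 1 mm), and all loose things are at rest (value of joint guard above 0.055 m and value of joint each of button_left, button_right below 0.001 m and linear speed of each of spool, heel, tack_tin, polish_jar, hammer, screwdriver, sole below 0.02 m/s); the robot touches nothing.
It fails at once if one button is pushed right down (over 5 mm) while the other is still up (under 1 mm) ((value of joint button_left above 0.005 m and value of joint button_right below 0.001 m) or (value of joint button_right above 0.005 m and value of joint button_left below 0.001 m)).
It fails at once if a bystander is lifted or shifted by more than 30 mm (distance of any of spool, heel, tack_tin, polish_jar, hammer, screwdriver, sole from where it was at the start of the episode above 0.03 m).
It also fails if it takes over 51 s, if anything falls off the work surface, if the arm or the gripper's body presses on something with over 40 N, if the wrist force passes 120 N, or if a joint passes its speed limit or range.

## Robot

A 6-joint arm with a two-finger parallel gripper is mounted at the origin on the work surface. World frame = base frame: x ahead of the robot, y to its left, z up, the work surface at z = 0. Lengths are in m, angles in degrees, forces in N, time in s.
With the tool pointing down it reaches from about 0.4 to 0.825 m from the base axis. Payload 7 kg.
Tool frame: the origin (TCP) lies between the finger pads; the fingertips stand 19 mm ahead of it and the grasp point (between the pads) is the TCP (r.tip_extent is the distance from the TCP to the fingertips, in m); z points along the fingers, y is the direction in which the jaws open and shut (so a half turn about z gives the same grasp; the last joint's range is limited). The gripper opens to 88 mm and grips with 3 to 60 N. Pads are 19 mm wide; open, the fingers measure 130 mm over their backs; the gripper's body (78 mm by 193 mm) begins 47 mm behind the grasp point.
Start: joints at [-60.04, 20.546, 0.682, 0, -70.136, -16.507], TCP at [0.157, -0.656, 0.246] pointing down, gripper open.
Joint ranges: [-176.03, 176.03], [-82.01, 121.73], [-58.28, 71.71], [-173.87, 95.51], [-174.79, -0.11], [-173.66, 173.66]. Speed limits (degrees/s): [136.94, 136.94, 172.46, 180, 180, 180].

## Interface

Orientations are given as [roll, pitch, yaw] about the fixed x, y, z axes, in that order (R = Rz(yaw) Ry(pitch) Rx(roll)).
In Python, from plant import r, capture, workorder, spotter gives the robot as it stands.
- The arm moves only by the tool step_arm, never from a script. Its argument "motion" is a list of rows, each a list of 5 numbers: the finger opening in m, from 0 to 0.0876, then the shift along the tool's x, y, z in m, then the turn about the tool's z in rad. In form: [[grip, dx, dy, dz, roll], ...]. A call has 1 to 5 rows; each row is the pose to reach, as a shift and turn from the pose commanded when the call began, along the tool's axes at that moment; what a row does not reach only later rows make up. A row lasts 1/8 s, in which the tool goes at most 62.5 mm and 10.7 degrees, less where a joint would pass 70% of its speed; a pose out of reach is approached as far as the arm can. A call with a gripper value outside its range is refused whole. The fingers move at their own pace and stop on an object; "newtons" is the grip in N (left out, the last holds). Time passes only in rows, so rows that repeat a pose let the fingers close. It gives the time, the measured TCP pose, the force and the opening at its end, in the units of the state.
- r.get_state(): the state, without advancing time (a new reading comes with each control period).
- capture(name): name is "side" or "top"; returns a dict with "image" (480x640x3 uint8, red, green, blue), "z_map" (480x640 float32, m along the optical axis (not along the pixel's ray), 0 where there is no reading), "fx", "fy", "cx", "cy" (pixels), "D" ([k1, k2, p1, p2, k3] as OpenCV has them; the pictures are not rectified), "pose" (4x4, takes a point from camera to world coordinates). Camera axes: x right, y down, z forward; pixel columns grow to the right and rows downward; lengths in m; the calibration is good to about 2 mm. A picture is of the moment at which its call begins.
- workorder.close_job(): hands the job in, once; it reports no verdict.
Trained networks look in the newest picture that a camera, given by its name, has taken for a name from the list of things; names that differ only in an ending like _2 or _b are one class to them, and where a whole thing is asked for, a point or a joint stands for the part that bears it (a point fixed in the world has none). Each returns a list of dicts, best first, with "p" (0 to 1); they miss things now and then, are a little off and sometimes report something else, mostly with a low value. They report only what shows in the picture. A call takes as long as a camera call.
- spotter.regions_of(camera, label): "mask" (480x640 bool, what is visible of it).
- spotter.tip_of(camera, label): "location" ([x, y, z] in m, in world coordinates, good to about 4 mm: a listed point, or the origin of a listed thing).
The state is a dict: "time_s": time; "joints": joint angles; "qd": joint speeds; "joint_torque": joint torques, N m; "tcp_pos": TCP position; "eef_rot": TCP orientation; "contact_force": force on the tool from outside, world axes, zero at the start; "moment": the same for the moment, N m; "gripper_width": finger opening in m.
Only numpy, scipy, OpenCV 4.12 (cv2) and the standard library are available. Lean on these libraries where they do the work, as an engineer would, in place of code of your own. Each camera call takes 0.05 s, during which the arm holds its last target.

## Working session

There is one attempt and no reset: what is moved stays moved. The work goes in short steps, Python scripts to look and compute and a tool call to move; the robot and the scene stay as the last step left them, time stands still between calls to the robot, and variables do not carry over. Pictures are saved under pics/ and viewed, and the job is handed in when it is done.

Besides the shell and the picture viewer there is one more tool, called after "Emit:" as name(argument=value, ...) on one line, values as JSON. step_arm: Moves the arm, as the interface text tells. Its arguments: {"type":"object","properties":{"motion":{"type":"array","items":{"type":"array","items":{"type":"number"}}},"newtons":{"type":"number"}},"required":["motion"]}

```bash
mkdir -p pics
cat > h.py <<'E'
import numpy as np, cv2
from plant import r, capture, workorder, spotter
def world(c,us,vs,z=None):
    K=np.array([[c['fx'],0,c['cx']],[0,c['fy'],c['cy']],[0,0,1]])
    p=cv2.undistortPoints(np.array(list(zip(us,vs)),float).reshape(-1,1,2),K,np.array(c['D'])).reshape(-1,2)
    if z is None: z=np.array([c['z_map'][int(v),int(u)] for u,v in zip(us,vs)])
    P=np.c_[p*np.array(z)[:,None],z]
    T=np.array(c['pose']); return P@T[:3,:3].T+T[:3,3]
E
python3 - <<'E'
from h import *
for n in ('top','side'):
    c=capture(n); cv2.imwrite(f'pics/{n}0.png',c['image'][:,:,::-1])
    print(n,np.round(c['pose'],3).tolist())
    for l in ('shuttle_box','guard_tab','console','button_left_top','button_right_top'):
        print(l,[(np.round(d['location'],4).tolist(),round(d['p'],2)) for d in spotter.tip_of(n,l)][:3])
print(r.get_state())
E
```

```text
top [[-0.017, -0.997, 0.074, 0.466], [-1.0, 0.018, 0.003, 0.009], [-0.004, -0.074, -0.997, 1.323], [0.0, 0.0, 0.0, 1.0]]
shuttle_box [([0.5246, -0.2309, 0.0019], 0.78)]
guard_tab [([0.4728, -0.2479, 0.0718], 0.66)]
console [([0.5287, 0.187, 0.0003], 0.74), ([0.62, 0.0064, 0.0003], 0.55)]
button_left_top [([0.5269, 0.2298, 0.067], 0.39)]
button_right_top [([0.4966, 0.1705, 0.0667], 0.53)]
side [[-1.0, -0.024, 0.013, 0.51], [-0.025, 0.631, -0.775, 0.897], [0.01, -0.775, -0.632, 0.809], [0.0, 0.0, 0.0, 1.0]]
shuttle_box []
guard_tab [([0.4682, -0.2465, 0.0711], 0.57)]
console [([0.5336, 0.1863, 0.0016], 0.58)]
button_left_top [([0.5199, 0.2364, 0.067], 0.43)]
button_right_top [([0.4944, 0.1684, 0.0681], 0.52)]
{'time_s': 0.6, 'joints': array([-6.00405335e+01,  2.05461128e+01,  6.82191418e-01, -2.55486477e-04,
       -7.01354866e+01, -1.65073109e+01]), 'qd': array([-0.03968698,  0.02079969,  0.1065943 , -0.0513833 , -0.08751516,
       -0.08092754]), 'joint_torque': array([ 8.12186936e-04, -5.81991756e+01,  2.93180734e+01,  6.99981719e+00,
        1.23720025e-02, -2.83148387e-05]), 'tcp_pos': array([ 0.1570125 , -0.65646618,  0.245565  ]), 'eef_rot': array([-1.79999501e+02,  3.98584978e-04, -1.66547931e+02]), 'contact_force': array([ 0.60850962, -0.28266483,  0.18342171]), 'moment': array([ 0.03862014, -0.00253601,  0.03247812]), 'gripper_width': 0.08766833167641647}
```

View pics/top0.png

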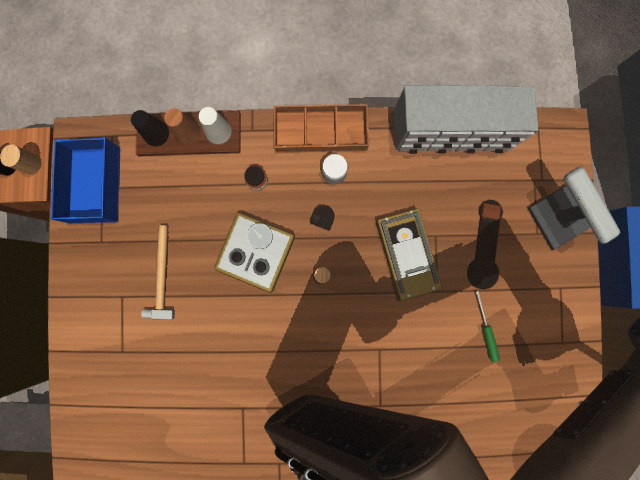

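View pics/side0.png

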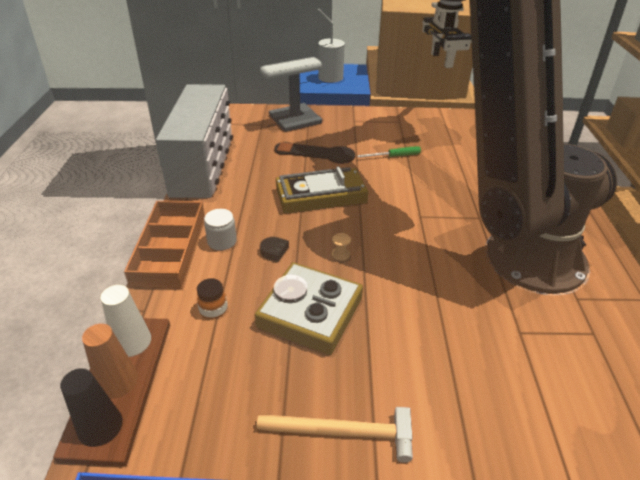

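The top view shows the box at about (408,253) with its tab near (415,273). The console is at (255,250), with the left button at (237,257) and the right at (261,267). The spool is at (322,275) and the heel at (322,217). Next I'll measure these more precisely.

Run:
```python
from h import *
c=capture('top'); im=c['image'][:,:,::-1]
a=cv2.resize(im[195:305,365:450],None,fx=5,fy=5,interpolation=cv2.INTER_CUBIC)
b=cv2.resize(im[200:300,205:305],None,fx=5,fy=5,interpolation=cv2.INTER_CUBIC)[:, :370] if 0 else cv2.resize(im[205:300,210:285+15],None,fx=5,fy=5,interpolation=cv2.INTER_CUBIC)
cv2.imwrite('pics/a.png',a);cv2.imwrite('pics/b.png',b)
# height-based masks -> yaw
H,W=480,640
vv,uu=np.mgrid[0:H,0:W]
m=c['z_map']>0
P=np.full((H,W,3),np.nan); P[m]=world(c,uu[m],vv[m],c['z_map'][m])
np.save('P.npy',P)
def rect(lo,hi,reg):
    s=(P[...,2]>lo)&(P[...,2]<hi)&(uu>reg[0])&(uu<reg[1])&(vv>reg[2])&(vv<reg[3])
    q=P[s][:,:2].astype(np.float32); rr=cv2.minAreaRect(q); return rr,len(q),np.median(P[s][:,2])
print('box',rect(.02,.09,(365,450,195,305)))
print('cons',rect(.02,.09,(205,305,200,300)))
print('tab',rect(.058,.09,(365,450,195,305)))
s=(P[...,2]>.06)&(uu>205)&(uu<305)&(vv>200)&(vv<300)&(P[...,2]<.1)
n,l,st,ce=cv2.connectedComponentsWithStats(s.astype(np.uint8))
for i in range(1,n): print(st[i],ce[i],np.nanmean(P[l==i],0))
for n in('spool','heel'): print(n,[(np.round(d['location'],4).tolist(),round(d['p'],2)) for d in spotter.tip_of('top',n)][:3])
```

```text
box (((0.5208163261413574, -0.23548322916030884), (0.23154374957084656, 0.12017601728439331), 14.900132179260254), 3758, np.float64(0.04389440301092695))
cons (((0.5343488454818726, 0.18614108860492706), (0.1716444045305252, 0.170857772231102), 66.86256408691406), 3962, np.float64(0.04742157828567817))
tab (((0.47085288166999817, -0.24819862842559814), (0.008607296273112297, 0.051316991448402405), 15.557591438293457), 66, np.float64(0.07172409646960543))
[247 223  25  26 211] [257.57819905 234.76777251] [0.57788444 0.17189419 0.0619035 ]
[271 234   1   1   1] [271. 234.] [0.57938403 0.13614244 0.0606988 ]
[265 237   2   2   2] [265.5 237.5] [0.57019105 0.15077991 0.06192862]
[267 237   5   8  16] [268.6875 239.875 ] [0.56373122 0.1423709  0.06160948]
[265 244   1   1   1] [265. 244.] [0.5529273  0.15234324 0.06130221]
[235 250   1   1   1] [235. 250.] [0.53825527 0.232573   0.0620945 ]
[241 251   1   1   1] [241. 251.] [0.53540835 0.21676005 0.06056404]
[229 252  15  11  97] [235.63917526 256.69072165] [0.52021037 0.23013818 0.06678193]
[229 254   1   1   1] [229. 254.] [0.52792908 0
[... 351 characters left out ...]
44975 0.06090791]
[234 263   1   1   1] [234. 263.] [0.50370464 0.23542007 0.06226392]
[254 262  15  10  93] [260.31182796 266.55913978] [0.49306866 0.16468044 0.06717701]
[268 264   1   1   1] [268. 264.] [0.49964999 0.14488114 0.06135481]
[267 266   1   1   1] [267. 266.] [0.49441746 0.14770905 0.0603315 ]
[254 269   1   1   1] [254. 269.] [0.48699063 0.18227721 0.06130947]
[255 272   1   1   1] [255. 272.] [0.47901066 0.17977113 0.06070015]
[261 273   2   2   2] [261.5 273.5] [0.47476571 0.16231781 0.06228338]
[264 274   1   1   1] [264. 274.] [0.47335237 0.15592472 0.06026524]
spool [([0.4755, 0.002, 0.0045], 0.75), ([0.5234, 0.229, 0.0674], 0.17)]
heel [([0.6205, 0.0068, -0.001], 0.88)]
```

```bash
python3 -c "
import cv2,numpy as np
a=cv2.imread('pics/a.png');b=cv2.imread('pics/b.png')
h=max(a.shape[0],b.shape[0]);o=np.zeros((h,a.shape[1]+b.shape[1],3),np.uint8);o[:a.shape[0],:a.shape[1]]=a;o[:b.shape[0],a.shape[1]:]=b
o=cv2.resize(o,None,fx=.9,fy=.9);print(o.shape);cv2.imwrite('pics/ab.png',o)"
```

```text
(495, 788, 3)
```

View pics/ab.png

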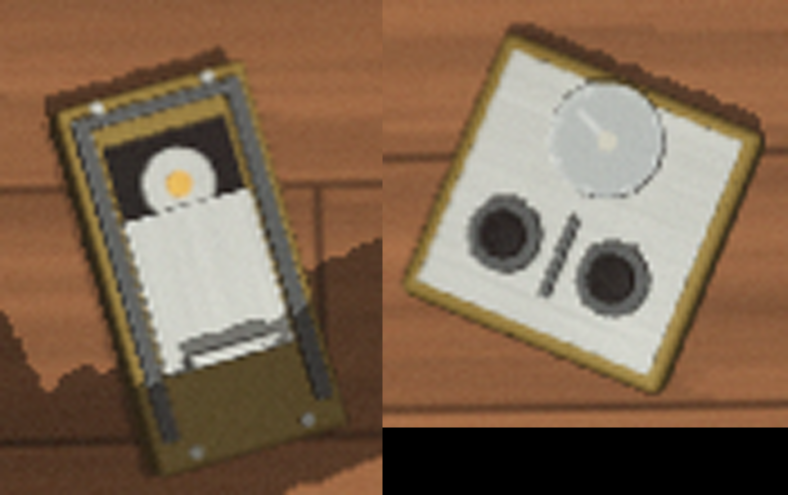

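```bash
cat > go.py <<'E'
import sys
from h import *
from plant import r
def delta(x,y,z,yaw):
    s=r.get_state(); from scipy.spatial.transform import Rotation as Ro
    R=Ro.from_euler('xyz',s['eef_rot'],degrees=True).as_matrix()
    d=R.T@(np.array([x,y,z])-s['tcp_pos'])
    t=-(((yaw-s['eef_rot'][2])+180)%360-180)
    print('t',s['time_s'],'tcp',s['tcp_pos'].round(4),s['eef_rot'].round(2),'F',s['contact_force'].round(1),'w',round(s['gripper_width'],4))
    print('delta',d.round(4),'turn rad',round(np.radians(t),4))
if __name__=='__main__': delta(*map(float,sys.argv[1:]))
E
python3 go.py 0.439 -0.2567 0.15 -165
```

```text
t 0.75 tcp [ 0.157  -0.6565  0.2456] [-179.99    0.   -166.55] F [ 0.2 -0.1 -0.6] w 0.0879
delta [-0.3672  0.3232  0.0956] turn rad -0.027
```

Emit:
step_arm(motion=[[0.0,-0.045,0.04,0,-0.027],[0.0,-0.09,0.08,0,-0.027],[0.0,-0.135,0.12,0,-0.027],[0.0,-0.18,0.16,0,-0.027],[0.0,-0.225,0.198,0,-0.027]], newtons=10)

```text
time_s: 1.38
tcp_pos: [0.3306, -0.4099, 0.2459]
eef_rot: [-180.0, 0.0, -165.0]
contact_force: [1.7, 0.1, 0.6]
gripper_width: 0.0431
```

```bash
python3 go.py 0.439 -0.2567 0.1 -165
```

```text
t 1.375 tcp [ 0.3306 -0.4099  0.2459] [-1.7996e+02  4.0000e-02 -1.6500e+02] F [1.7 0.1 0.6] w 0.0431
delta [-0.1442  0.1201  0.1459] turn rad -0.0
```

Emit:
step_arm(motion=[[0.0,-0.045,0.04,0,0],[0.0,-0.09,0.08,0.0,0],[0.0,-0.144,0.12,0.03,0],[0.0,-0.144,0.12,0.085,0],[0.0,-0.144,0.12,0.13,0]])

```text
time_s: 2.0
tcp_pos: [0.4383, -0.257, 0.1141]
eef_rot: [180.0, 0.0, -164.9]
contact_force: [0.2, -0.6, 0.1]
gripper_width: 0.0007
```

```bash
python3 go.py 0.439 -0.2567 0.073 -165
```

```text
t 2.0 tcp [ 0.4383 -0.257   0.1141] [ 1.8000e+02  3.0000e-02 -1.6487e+02] F [ 0.2 -0.6  0.1] w 0.0007
delta [-0.0007  0.0001  0.0411] turn rad 0.0022
```

Emit:
step_arm(motion=[[0.0,0,0,0.02,0],[0.0,0,0,0.041,0],[0.0,-0.005,0,0.041,0],[0.0,-0.01,0,0.041,0]])

```text
time_s: 2.5
tcp_pos: [0.4485, -0.2559, 0.0754]
eef_rot: [-180.0, 0.1, -165.0]
contact_force: [1.1, 0.7, 0.0]
gripper_width: 0.0005
```

Run:
```python
from h import *
for n in ('top','side'):
    c=capture(n)
    im=c['image'][:,:,::-1]
    im=im[180:310,330:480] if n=='top' else im[130:240,250:400]
    cv2.imwrite(f'pics/p_{n}.png',cv2.resize(im,None,fx=4,fy=4,interpolation=cv2.INTER_CUBIC))
```

```text
(no output)
```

View pics/p_side.png

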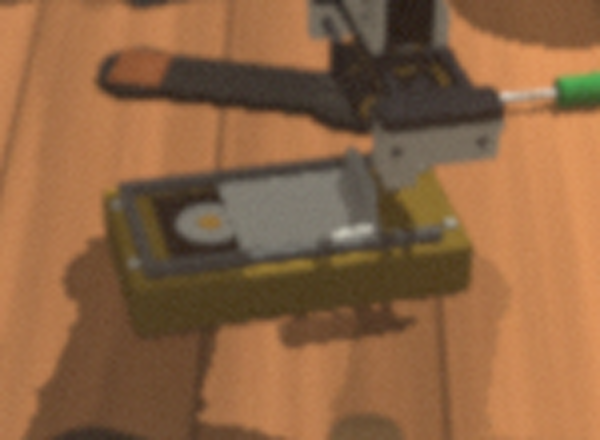

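The picture shows the closed fingers just behind the tab, at about (395,180) in the crop, and nothing is touching. Now I'll push.

Emit:
step_arm(motion=[[0.0,-0.005,0,0,0],[0.0,-0.011,0,0,0],[0.0,-0.018,0,0,0],[0.0,-0.025,0,0,0],[0.0,-0.032,0,0,0]])

```text
time_s: 3.22
tcp_pos: [0.4786, -0.2474, 0.0745]
eef_rot: [180.0, -0.0, -165.0]
contact_force: [-2.8, -1.5, 2.5]
gripper_width: 0.0004
```

Emit:
step_arm(motion=[[0.0,-0.007,0,0,0],[0.0,-0.013,0,0,0],[0.0,-0.019,0,0,0],[0.0,-0.024,0,0,0],[0.0,-0.028,0,0,0]])

```text
time_s: 3.85
tcp_pos: [0.5057, -0.2402, 0.0745]
eef_rot: [-180.0, -0.0, -165.0]
contact_force: [-2.1, -2.9, 1.2]
gripper_width: 0.0003
```

```bash
python3 - <<'E'
from h import *
for n in ('top','side'):
    c=capture(n)
    print(n,[(np.round(d['location'],4).tolist(),round(d['p'],2)) for d in spotter.tip_of(n,'guard_tab')][:3])
    im=c['image'][:,:,::-1]
    im=im[180:310,330:480] if n=='top' else im[130:240,250:400]
    cv2.imwrite(f'pics/q_{n}.png',cv2.resize(im,None,fx=4,fy=4,interpolation=cv2.INTER_CUBIC))
E
python3 go.py 0.5 -0.24 0.073 -165
```

```text
top []
side [([0.5192, -0.2356, 0.0713], 0.75)]
t 4.05 tcp [ 0.506  -0.24    0.0746] [-1.7999e+02  6.0000e-02 -1.6499e+02] F [ 0.6 -0.1 -0.9] w 0.0003
delta [0.0058 0.0016 0.0016] turn rad 0.0002
```

View pics/q_side.png

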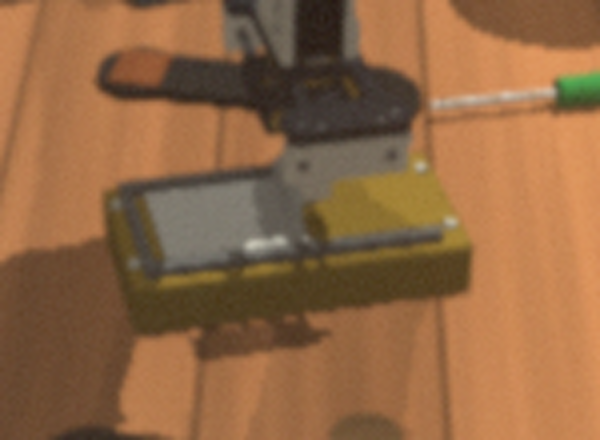

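The guard has travelled about 50 mm and its tab now sits at (285,175) in the crop. There is still a gap to the stop, so I'll go on slowly until it hits.

Emit:
step_arm(motion=[[0.0,-0.003,0,0,0],[0.0,-0.005,0,0,0],[0.0,-0.007,0,0,0],[0.0,-0.008,0,0,0]])

```text
time_s: 4.55
tcp_pos: [0.5132, -0.2381, 0.0746]
eef_rot: [180.0, -0.0, -165.0]
contact_force: [-2.7, -1.1, 1.4]
gripper_width: 0.0005
```

Emit:
step_arm(motion=[[0.0,-0.001,0,0,0],[0.0,-0.002,0,0,0],[0.0,-0.003,0,0,0]])

```text
time_s: 4.92
tcp_pos: [0.5136, -0.2379, 0.0745]
eef_rot: [179.9, -0.3, -165.0]
contact_force: [-11.7, -4.7, 9.8]
gripper_width: 0.0005
```

Emit:
step_arm(motion=[[0.0,-0.001,0,0,0],[0.0,-0.002,0,0,0],[0.0,-0.002,0,0,0]])

```text
time_s: 5.3
tcp_pos: [0.5136, -0.2379, 0.0744]
eef_rot: [179.9, -0.4, -165.1]
contact_force: [-15.3, -6.2, 10.2]
gripper_width: 0.0003
```

Run:
```python
from h import *
c=capture('side')
print([(np.round(d['location'],4).tolist(),round(d['p'],2)) for d in spotter.tip_of('side','guard_tab')][:3])
im=c['image'][:,:,::-1][130:240,250:400]
cv2.imwrite(f'pics/r_side.png',cv2.resize(im,None,fx=4,fy=4,interpolation=cv2.INTER_CUBIC))
```

```text
[([0.5255, -0.232, 0.0733], 0.78)]
```

View pics/r_side.png

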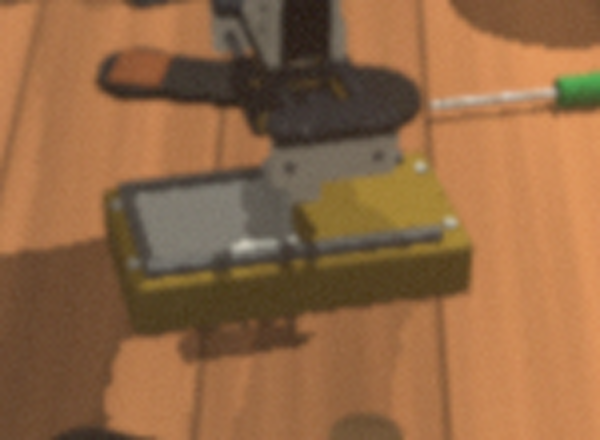

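The plate's front edge now meets the stop, around (140,240) in the crop, and the force rose to 16 N with no further movement. The guard is home, so I'll back off and rise.

Emit:
step_arm(motion=[[0.0,0.01,0,0,0],[0.0,0.025,0,0,0],[0.0,0.025,0,-0.05,0],[0.0,0.025,0,-0.11,0],[0.0,0.025,0,-0.12,0]])

```text
time_s: 6.02
tcp_pos: [0.4961, -0.2439, 0.1993]
eef_rot: [-179.8, 0.5, -165.0]
contact_force: [0.2, -1.2, 0.6]
gripper_width: 0.0004
```

```bash
python3 go.py 0.5067 0.1976 0.19 157
```

```text
t 6.025 tcp [ 0.4961 -0.2439  0.1993] [-179.78    0.45 -164.95] F [ 0.2 -1.2  0.6] w 0.0004
delta [-0.1248  0.4237  0.0086] turn rad 0.664
```

Emit:
step_arm(motion=[[0.049,-0.016,0.054,0,0.09],[0.049,-0.032,0.108,0,0.18],[0.049,-0.048,0.162,0,0.27],[0.049,-0.064,0.216,0,0.36],[0.049,-0.079,0.27,0,0.45]])

```text
time_s: 6.65
tcp_pos: [0.4998, 0.0398, 0.1943]
eef_rot: [180.0, 0.0, 169.1]
contact_force: [1.5, 0.2, 0.4]
gripper_width: 0.0448
```

```bash
python3 go.py 0.5067 0.1976 0.16 157
```

```text
t 6.65 tcp [0.4998 0.0398 0.1943] [1.7995e+02 3.0000e-02 1.6906e+02] F [1.5 0.2 0.4] w 0.0448
delta [0.0232 0.1562 0.0344] turn rad 0.2104
```

Emit:
step_arm(motion=[[0.049,0.008,0.052,0,0.1],[0.049,0.016,0.104,0,0.21],[0.049,0.023,0.156,0.015,0.21],[0.049,0.023,0.156,0.034,0.21],[0.049,0.023,0.156,0.034,0.21]])

```text
time_s: 7.28
tcp_pos: [0.5056, 0.1953, 0.1587]
eef_rot: [-179.9, -0.1, 157.2]
contact_force: [0.2, 0.6, 0.4]
gripper_width: 0.049
```

```bash
python3 go.py 0.5067 0.1976 0.11 157
python3 - <<'E'
from h import *
for n in ('top','side'):
    c=capture(n)
    im=c['image'][:,:,::-1]
    im=im[180:310,190:340] if n=='top' else im[220:370,220:400]
    cv2.imwrite(f'pics/s_{n}.png',cv2.resize(im,None,fx=4,fy=4,interpolation=cv2.INTER_CUBIC))
    print(n,[(l,np.round(d['location'],4).tolist(),round(d['p'],2)) for l in('button_left_top','button_right_top','guard_tab') for d in spotter.tip_of(n,l)][:3])
E
```

```text
t 7.275 tcp [0.5056 0.1953 0.1587] [-1.7985e+02 -1.1000e-01  1.5724e+02] F [0.2 0.6 0.4] w 0.049
delta [-0.0002  0.0027  0.0487] turn rad 0.0042
top [('button_left_top', [0.7563, -0.0385, -0.0027], 0.59), ('guard_tab', [0.5296, -0.2301, 0.0718], 0.8)]
side [('button_left_top', [0.5219, 0.2329, 0.0681], 0.46), ('button_right_top', [0.4884, 0.1667, 0.066], 0.72), ('guard_tab', [0.4692, 0.0046, -0.0027], 0.62)]
```

View pics/s_side.png

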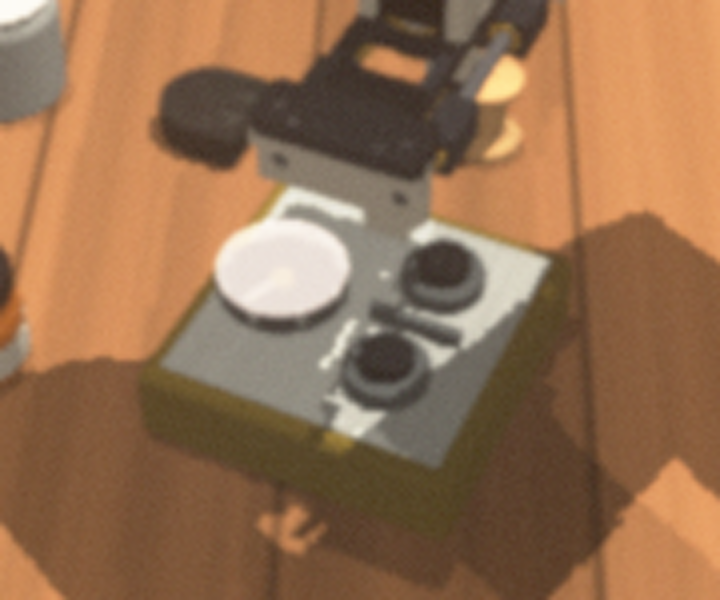

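The fingers are above the console. The near tip, at (395,225) in the crop, lines up over the buttons at (385,357) and (443,262), which are both still up. I'll lower and check again.

Emit:
step_arm(motion=[[0.049,0,0.001,0.02,0.004],[0.049,0,0.001,0.045,0.004],[0.049,0,0.001,0.05,0.004],[0.049,0,0.001,0.05,0.004]])

```text
time_s: 8.18
tcp_pos: [0.5075, 0.1963, 0.1109]
eef_rot: [-180.0, 0.0, 157.0]
contact_force: [-0.3, 0.7, 0.1]
gripper_width: 0.0488
```

```bash
python3 go.py 0.5067 0.1976 0.09 157
python3 - <<'E'
from h import *
for n in ('top','side'):
    c=capture(n)
    im=c['image'][:,:,::-1]
    im=im[180:310,190:340] if n=='top' else im[240:350,240:390]
    cv2.imwrite(f'pics/t_{n}.png',cv2.resize(im,None,fx=5,fy=5,interpolation=cv2.INTER_CUBIC))
E
python3 go.py 0.5067 0.1976 0.09 157
```

```text
t 8.175 tcp [0.5075 0.1963 0.1109] [-1.7999e+02  1.0000e-02  1.5695e+02] F [-0.3  0.7  0.1] w 0.0488
delta [0.0012 0.0009 0.0209] turn rad -0.0008
t 8.275 tcp [0.5078 0.1966 0.1116] [1.7993e+02 5.0000e-02 1.5696e+02] F [0.4 0.6 0.6] w 0.0492
delta [0.0014 0.0004 0.0216] turn rad -0.0007
```

View pics/t_side.png

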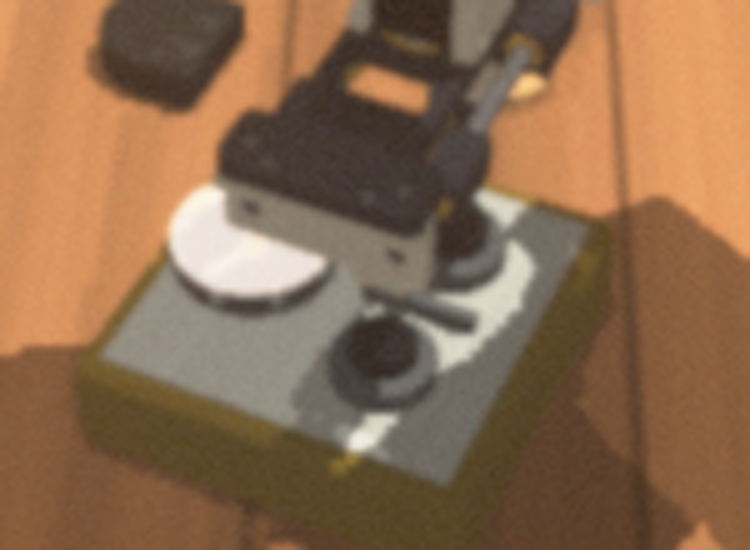

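View pics/t_top.png

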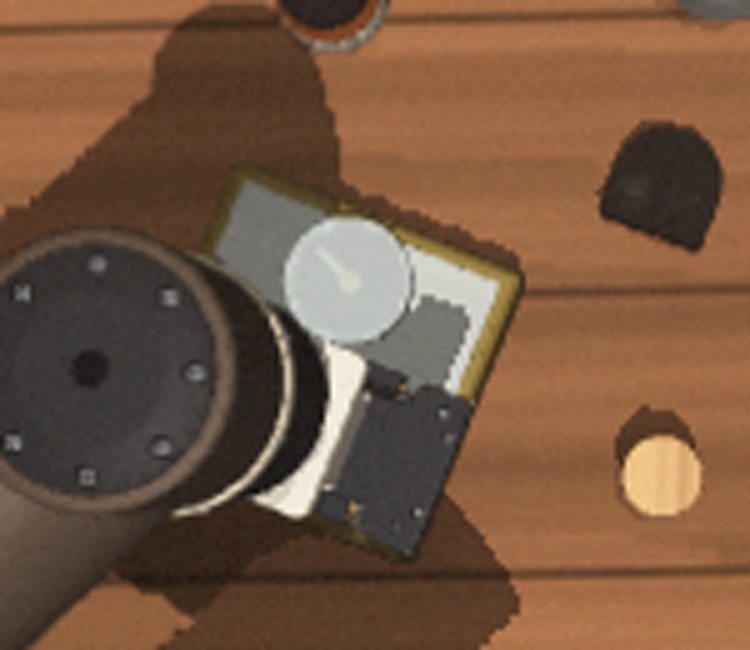

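Run:
```python
from h import *
c=capture('side'); s=r.get_state()
from scipy.spatial.transform import Rotation as Ro
R=Ro.from_euler('xyz',s['eef_rot'],degrees=True).as_matrix()
T=np.linalg.inv(np.array(c['pose'])); K=np.array([[c['fx'],0,c['cx']],[0,c['fy'],c['cy']],[0,0,1]])
def pr(p): 
    return cv2.projectPoints(np.array([p],float),cv2.Rodrigues(T[:3,:3])[0],T[:3,3],K,np.array(c['D']))[0].ravel()
im=c['image'][:,:,::-1][240:350,240:390]; im=cv2.resize(im,None,fx=5,fy=5,interpolation=cv2.INTER_CUBIC).copy()
for p,col in [((x,sg*y,z),(0,0,255) if sg<0 else (0,255,0)) for sg in(-1,1) for x in(-.0095,.0095) for y in(.0245,.0445) for z in(.019,)]+[((x,sg*.0965,-.047),(255,0,0)) for x in(-.039,.039) for sg in(-1,1)]:
    w=s['tcp_pos']+R@np.array(p); q=(pr(w)-[240,240]+.5)*5
    cv2.circle(im,tuple(int(a) for a in q),4,col,-1)
for w in((.5204,.23,.067),(.493,.1655,.067)):
    q=(pr(w)-[240,240]+.5)*5; cv2.circle(im,tuple(int(a) for a in q),4,(0,255,255),-1)
cv2.imwrite('pics/proj.png',im)
P=world(c,[int(240+400/5)],[int(240+270/5)]); print(P, world(c,[int(240+250/5)],[int(240+200/5)]), world(c,[int(240+350/5)],[int(240+260/5)]))
```

```text
[[0.516438   0.28787256 0.16464674]] [[0.56957489 0.26884902 0.17798637]] [[0.53397295 0.28388234 0.16482125]]
```

View pics/proj.png

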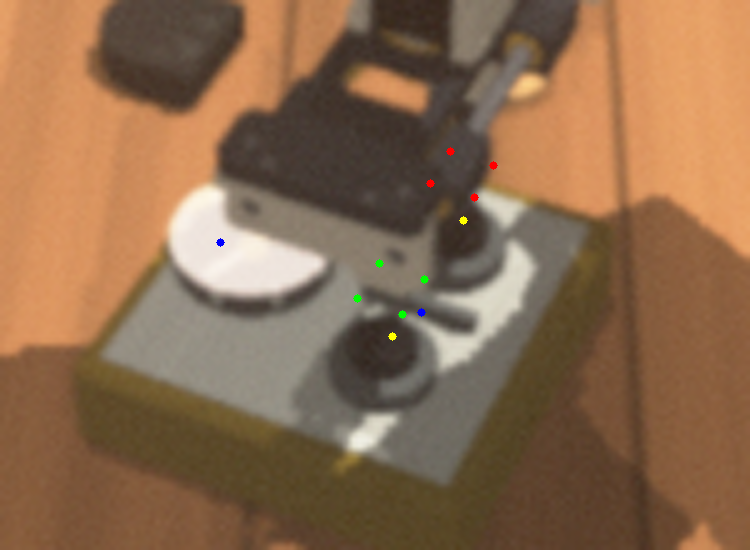

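By projection, the tips are centred over both caps within a few mm, and the visible wide block is the gripper body's end, with depth giving z of about 0.165. I'll open slightly to 54 mm so the tips sit well inside both caps, then press.

Emit:
step_arm(motion=[[0.054,0.001,0.001,0.008,0],[0.054,0.001,0.001,0.016,0],[0.054,0.001,0.001,0.021,0],[0.054,0.001,0.001,0.021,0],[0.054,0.001,0.001,0.021,0]])

```text
time_s: 8.95
tcp_pos: [0.5068, 0.1977, 0.0896]
eef_rot: [-180.0, 0.0, 157.0]
contact_force: [-0.7, -0.1, 0.9]
gripper_width: 0.0539
```

```bash
python3 go.py 0.506 0.1985 0.08 157
```

```text
t 8.95 tcp [0.5068 0.1977 0.0896] [-180.      0.    156.96] F [-0.7 -0.1  0.9] w 0.0539
delta [0.001  0.0004 0.0096] turn rad -0.0007
```

Emit:
step_arm(motion=[[0.054,0,0,0.002,0],[0.054,0,0,0.004,0],[0.054,0,0,0.005,0],[0.054,0,0,0.006,0],[0.054,0,0,0.007,0]])

```text
time_s: 9.57
tcp_pos: [0.5068, 0.1978, 0.0828]
eef_rot: [180.0, 0.0, 157.0]
contact_force: [-1.5, 0.2, 5.2]
gripper_width: 0.0538
```

Emit:
step_arm(motion=[[0.054,0,0,0.001,0],[0.054,0,0,0.002,0],[0.054,0,0,0.003,0],[0.054,0,0,0.003,0]])

```text
time_s: 10.07
tcp_pos: [0.5069, 0.1978, 0.0803]
eef_rot: [180.0, 0.0, 157.0]
contact_force: [-3.4, -0.4, 10.2]
gripper_width: 0.0539
```

Emit:
step_arm(motion=[[0.054,0,0,0.0005,0],[0.054,0,0,0.001,0],[0.054,0,0,0.001,0],[0.054,0,0,0.001,0]])

```text
time_s: 10.58
tcp_pos: [0.5069, 0.1978, 0.0802]
eef_rot: [180.0, 0.0, 157.0]
contact_force: [-6.7, -1.7, 18.6]
gripper_width: 0.054
```

Run:
```python
from h import *
s=r.get_state(); print(s['tcp_pos'],s['contact_force'],s['moment'],s['eef_rot'])
c=capture('side')
im=c['image'][:,:,::-1][240:350,240:390]
cv2.imwrite(f'pics/press.png',cv2.resize(im,None,fx=5,fy=5,interpolation=cv2.INTER_CUBIC))
print([(l,np.round(d['location'],4).tolist(),round(d['p'],2)) for l in('button_left_top','button_right_top') for d in spotter.tip_of('side',l)])
```

```text
[0.50690176 0.19776567 0.08015259] [-6.65757445 -1.69460242 18.63087589] [-0.41218645  2.473036   -0.04242394] [1.79962573e+02 4.40414975e-02 1.56988152e+02]
[('button_left_top', [0.5211, 0.2402, 0.0622], 0.58)]
```

View pics/press.png

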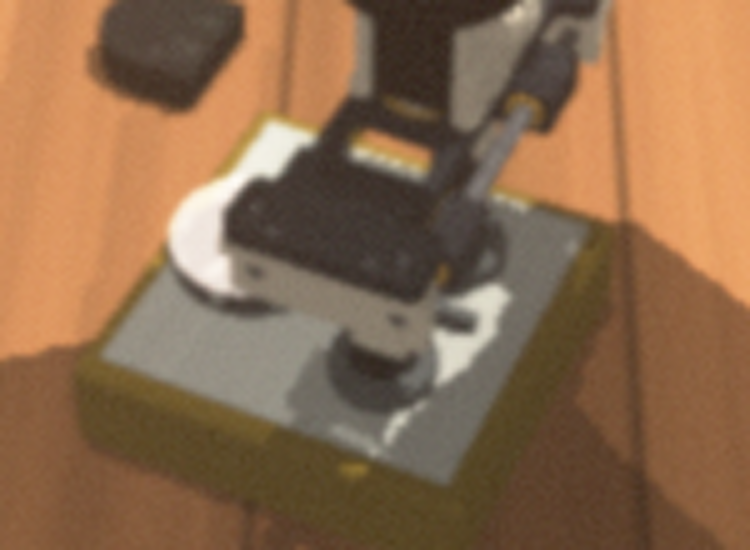

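The left finger sits on the cap at (380,350) in the crop. Tip height is about 61 mm, which is the hard stop, and the force has climbed to 18.6 N with no further travel. Now I'll hold.

Emit:
step_arm(motion=[[0.054,0,0,0,0],[0.054,0,0,0,0],[0.054,0,0,0,0],[0.054,0,0,0,0],[0.054,0,0,0,0]])

```text
time_s: 11.35
tcp_pos: [0.5069, 0.1978, 0.0801]
eef_rot: [180.0, 0.0, 157.0]
contact_force: [-6.8, -1.5, 17.2]
gripper_width: 0.054
```

Emit:
step_arm(motion=[[0.054,0,0,0.0003,0],[0.054,0,0,0.0003,0],[0.054,0,0,0.0003,0],[0.054,0,0,0.0003,0],[0.054,0,0,0.0003,0]])

```text
time_s: 11.98
tcp_pos: [0.5069, 0.1977, 0.0801]
eef_rot: [180.0, 0.0, 157.0]
contact_force: [-8.0, -1.0, 21.6]
gripper_width: 0.054
```

Emit:
step_arm(motion=[[0.054,0,0,0,0],[0.054,0,0,0,0],[0.054,0,0,0,0],[0.054,0,0,0,0],[0.054,0,0,0,0]])

```text
time_s: 12.6
tcp_pos: [0.5069, 0.1978, 0.0801]
eef_rot: [180.0, 0.1, 157.0]
contact_force: [-8.3, -1.7, 21.6]
gripper_width: 0.0541
```

Emit:
step_arm(motion=[[0.054,0,0,0,0],[0.054,0,0,0,0],[0.054,0,0,0,0],[0.054,0,0,0,0],[0.054,0,0,0,0]])

```text
time_s: 13.22
tcp_pos: [0.5069, 0.1977, 0.0801]
eef_rot: [180.0, 0.0, 157.0]
contact_force: [-8.6, -2.0, 20.8]
gripper_width: 0.054
```

Emit:
step_arm(motion=[[0.054,0,0,0,0],[0.054,0,0,0,0],[0.054,0,0,0,0],[0.054,0,0,0,0],[0.054,0,0,0,0]])

```text
time_s: 13.85
tcp_pos: [0.5069, 0.1978, 0.0801]
eef_rot: [180.0, 0.0, 157.0]
contact_force: [-7.8, -1.1, 20.1]
gripper_width: 0.0541
```

Emit:
step_arm(motion=[[0.054,0,0,0,0],[0.054,0,0,0,0],[0.054,0,0,0,0],[0.054,0,0,0,0],[0.054,0,0,0,0]])

```text
time_s: 14.48
tcp_pos: [0.5069, 0.1978, 0.0801]
eef_rot: [180.0, 0.0, 157.0]
contact_force: [-7.7, -1.4, 21.7]
gripper_width: 0.0541
```

Held for over 3.9 s. I'll release straight up and check the spring force partway, because one spring alone would give only half of it.

Emit:
step_arm(motion=[[0.054,0,0,-0.002,0],[0.054,0,0,-0.0035,0],[0.054,0,0,-0.0035,0]])

```text
time_s: 14.85
tcp_pos: [0.5068, 0.1978, 0.0822]
eef_rot: [180.0, 0.0, 157.0]
contact_force: [-1.6, 0.9, 5.7]
gripper_width: 0.054
```

Emit:
step_arm(motion=[[0.054,0,0,-0.01,0],[0.054,0,0,-0.05,0],[0.054,0,0,-0.1,0],[0.054,0,0,-0.13,0],[0.054,0,0,-0.13,0]])

```text
time_s: 15.48
tcp_pos: [0.5077, 0.1983, 0.2148]
eef_rot: [179.7, 0.1, 157.0]
contact_force: [-0.4, 0.2, -0.6]
gripper_width: 0.0539
```

```bash
python3 go.py 0.45 0 0.25 157
```

```text
t 15.475 tcp [0.5077 0.1983 0.2148] [1.7975e+02 1.4000e-01 1.5696e+02] F [-0.4  0.2 -0.6] w 0.0539
delta [-0.0246 -0.205  -0.0361] turn rad -0.0007
```

Emit:
step_arm(motion=[[0.054,-0.005,-0.045,-0.02,0],[0.054,-0.01,-0.09,-0.036,0],[0.054,-0.015,-0.14,-0.036,0],[0.054,-0.025,-0.19,-0.036,0],[0.054,-0.025,-0.19,-0.036,0]])

```text
time_s: 16.1
tcp_pos: [0.4537, 0.0105, 0.2473]
eef_rot: [-180.0, -0.1, 156.8]
contact_force: [0.1, 0.7, -0.1]
gripper_width: 0.0543
```

Run:
```python
from h import *
s=r.get_state(); print(s['time_s'],s['tcp_pos'],s['contact_force'],s['qd'].round(2))
for n in ('top','side'):
    c=capture(n); cv2.imwrite(f'pics/end_{n}.png',c['image'][:,:,::-1])
    print(n,[(l,np.round(d['location'],4).tolist(),round(d['p'],2)) for l in('button_left_top','button_right_top','guard_tab','spool','heel') for d in spotter.tip_of(n,l)])
```

```text
16.1 [0.45373899 0.01051249 0.24725421] [ 0.07056573  0.69258913 -0.13625128] [ 2.49  1.44  1.83  0.1   0.65 -2.46]
top [('button_left_top', [0.5254, 0.2288, 0.0685], 0.52), ('button_left_top', [0.5495, -0.4583, -0.0032], 0.28), ('button_right_top', [0.493, 0.17, 0.0673], 0.4), ('guard_tab', [0.5301, -0.2304, 0.0728], 0.98), ('guard_tab', [0.4863, 0.4551, -0.0031], 0.4), ('spool', [0.3218, -0.4482, 0.0063], 0.3), ('heel', [0.6205, 0.0082, 0.0019], 0.67)]
side [('button_left_top', [0.5195, 0.2344, 0.0648], 0.58), ('button_right_top', [0.4936, 0.1683, 0.0634], 0.6), ('guard_tab', [0.5257, -0.2366, 0.0711], 0.71), ('guard_tab', [0.5327, 0.1893, 0.0004], 0.4), ('spool', [0.4681, 0.0045, -0.0013], 0.63), ('spool', [0.4903, 0.1699, 0.0682], 0.18), ('heel', [0.5496, -0.4561, 0.002], 0.66), ('heel', [0.6198, 0.0018, -0.0004], 0.65)]
```

View pics/end_side.png

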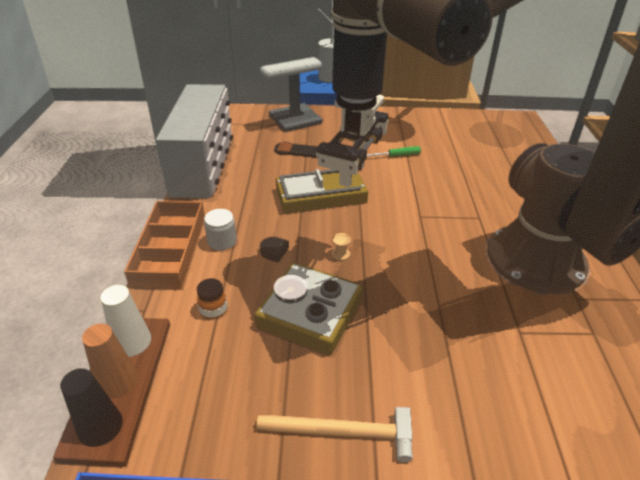

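View pics/end_top.png

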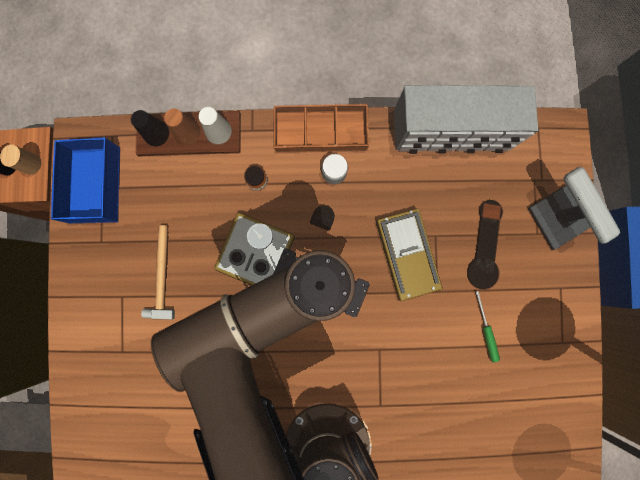

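The final views show the pocket covered at (405,225) in the top view, both caps visible at (237,257) and (261,267), and the bystanders where they were. I'll check the cap heights by depth, then hand in.

Run:
```python
from h import *
c=capture('top')
for u0,v0 in((236,257),(260,266)):
    q=[(u,v) for u in range(u0-4,u0+5) for v in range(v0-3,v0+4) if c['z_map'][v,u]>0]
    P=world(c,[a for a,_ in q],[b for _,b in q]); print(np.median(P,0).round(4))
s=r.get_state(); print(s['contact_force'].round(1),abs(s['qd']).max())
```

```text
[0.5193 0.2292 0.0675]
[0.4945 0.1656 0.0678]
[-0.2 -0.1  0.4] 0.28263706695922897
```

```bash
python3 -c "
from plant import workorder
print(workorder.close_job())"
```

```text
the job is handed in; nothing more can be done
None
```

I pushed the guard fully home, then pressed both reset buttons together, held them down for about 4 s, let go and moved clear. The job was handed in at about 16 s of the 51 s allowed.

- **Guard:** it stopped moving while the force rose to about 16 N. The pictures then showed the plate against its stop and the pocket covered, and the top camera still put the tab at its home position at the end.
- **Buttons down:** the fingertips bottomed out at about 61 mm above the bench, roughly 5.9 mm of travel, with 17–22 N during the hold. I could not see the right button while it was pressed. That both were down rests on the mid-travel forces (5.2 N pressing, 5.7 N releasing), which match two springs, not one.
- **Buttons up:** after release, the top camera's depth gave both caps at 67.5 and 67.8 mm, so both are fully up. The side-camera network read them about 3 mm lower, within its roughly 4 mm error; I went by the depth reading.
- **Everything else:** the bystanders look unmoved in the final pictures, and contact force was about zero. I judged this by eye, plus network positions for the spool and heel. The network also gave some stray detections, which I ignored.

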